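# Sweep the stray caps off the lab bench into the tray

### The arm

A 6-joint arm with a two-finger parallel gripper is mounted at the origin on the work surface. World frame = base frame: x ahead of the robot, y to its left, z up, the work surface at z = 0. Lengths are in m, angles in rad, forces in N, time in s.
With the tool pointing down it reaches from about 0.3 to 0.875 m from the base axis. Payload 6.4 kg.
Tool frame: the origin (TCP) lies midway between the tips of the shut fingers; the grasp point (between the pads) lies manip.hold_point_z behind it (manip.hold_point_z is the distance from the TCP to the grasp point, in m); z points along the fingers, y is the direction in which the jaws open and shut (so a half turn about z gives the same grasp; the last joint's range is limited). The gripper opens to 88 mm and grips with 3 to 60 N. Pads are 18 mm wide; open, the fingers measure 123 mm over their backs; the gripper's body (75 mm by 187 mm) begins 45 mm behind the grasp point.
Start: joints at [0.977, 0.181, 1.607, -0, 1.354, -0.206], TCP at [0.217, 0.532, 0.239] pointing down, gripper open.
Joint ranges: [-2.99, 2.99], [-0.89, 2.07], [0.3, 2.58], [-1.14, 4.28], [0, 2.63], [-3.12, 3.12]. Speed limits (rad/s): [2.57, 2.57, 3.01, 3.14, 3.14, 3.14].

### API

Orientations are given as a unit quaternion [x, y, z, w].
In Python, from workcell import manip gives the robot as it stands. Calls block until the motion is done:
- manip.movep(position, orientation): joint-space move of the TCP to a pose.
- manip.move_linear(position, attitude=None, feed=0.15, threshold=None): straight line of the TCP; attitude=None keeps the orientation; feed is the mean speed in m/s. With threshold (N) it stops when the force on the tool has changed by that much, and returns True; else False.
- manip.goto_joints(angles): joint-space move.
- manip.open_gripper() and manip.gripper_close(squeeze=None): open the fingers fully, or close them until they stop; squeeze is the grip in N (None keeps the last).
- manip.hold(seconds).
- manip.inverse_kinematics(position, orientation): joint angles nearest the present ones, or None.
- manip.sense(): the state.
- manip.snapshot(name): name is "side" or "top" or "wrist"; returns a dict with "frame" (400x640x3 uint8, red, green, blue), "depth" (400x640 float32, m along the optical axis (not along the pixel's ray), 0 where there is no reading), "intrinsics" (3x3 intrinsics, pixels), "dist" ([k1, k2, p1, p2, k3] as OpenCV has them; the pictures are not rectified), "xyz" and "rotation" of the camera in the world; the wrist camera has in their place "hand_eye" (4x4, takes a point from camera to tool coordinates, whose origin is the TCP and whose axes are the flange's). Camera axes: x right, y down, z forward; pixel columns grow to the right and rows downward; lengths in m; the calibration is good to about 2 mm. A picture is of the moment at which its call begins: read the wrist's pose just before it.
A pose or a line that the arm cannot do raises manip.Unreachable and nothing moves.
- manip.finish_job(): hands the job in, once; it reports no verdict.
Trained networks look in the newest picture that a camera, given by its name, has taken for a name from the list of things; names that differ only in an ending like _2 or _b are one class to them, and where a whole thing is asked for, a point or a joint stands for the part that bears it (a point fixed in the world has none). Each returns a list of dicts, best first, with "score" (0 to 1); they miss things now and then, are a little off and sometimes report something else, mostly with a low value. They report only what shows in the picture. A call takes as long as a camera call.
- manip.silhouettes(camera, thing): "pixels" (400x640 bool, what is visible of it) and "centre" ([column, row] in pixels, amid what is visible of it).
- manip.spot_point(camera, thing): "centre" ([column, row] in pixels: a listed point, or the origin of a listed thing).
The state is a dict: "time_s": time; "joints": joint angles; "dq": joint speeds; "effort": joint torques, N m; "eef_pos": TCP position; "ee_rot": TCP orientation; "ft_force": force on the tool from outside, world axes, zero at the start; "torque": the same for the moment, N m; "opening": finger opening in m.
Only numpy, scipy, OpenCV 4.12 (cv2) and the standard library are available. Lean on these libraries where they do the work, as an engineer would, in place of code of your own. Each camera call takes 0.05 s, during which the arm holds its last target. There are 200 camera calls.

### The job

Clear the stray screw caps from the bench: with the fingertips, sweep all three loose white caps along the surface and through the open side of the steel tray until each lies wholly inside it, between its side walls. Only push them, never lift them, and leave everything else on the bench standing where it is.

Things in the scene. Friction and masses are not known exactly. Their poses are not given: they have to be found in the camera images.
- cap1_center (a point): loose white plastic screw cap with a ribbed edge lying flat on the black bench: a plain disc 32 mm across, 16 mm high, about 20 g, slides on its flat side when pushed. This point is its centre, 8 mm above its underside. The three caps are alike
- cap2_center (a point): loose white plastic screw cap with a ribbed edge lying flat on the black bench: a plain disc 32 mm across, 16 mm high, about 20 g, slides on its flat side when pushed. This point is its centre, 8 mm above its underside. The three caps are alike
- cap3_center (a point): loose white plastic screw cap with a ribbed edge lying flat on the black bench: a plain disc 32 mm across, 16 mm high, about 20 g, slides on its flat side when pushed. This point is its centre, 8 mm above its underside. The three caps are alike
- tray: steel tray fixed to the bench, like a square dustpan: 200 mm wide (x), 140 deep (y), walls 30 high, 4 thick on three sides, open on its +y side. Origin: middle of underside, on the bench. Inner faces: back wall y = -66 mm, side walls x = +-96 mm; side walls end at y = +65 mm. Floor 2 mm above the bench; a shallow ramp at the mouth rises from the bench at y = +85 mm to the floor at y = +55 mm
- vial_center (a point): bystander: small amber glass vial with metal cap, 28 mm across, 42 mm high, standing among the caps; point half-way up, z along its axis
- weight_center (a point): bystander: brass balance weight with a knob on top, 34 mm across, 46 mm high, 200 g, standing among the caps; point half-way up, z along its axis
- stopper_center (a point): bystander: cork stopper, wide end up, 36 mm across at the top, 28 mm at the foot, 34 mm high, standing among the caps; point half-way up, z along its axis
- bottle: bystander: amber reagent bottle, 60 mm across, 130 mm high, on the left of the bench; origin at the middle of its underside
- beaker: bystander: glass beaker, 68 mm across, 85 mm high, on the left of the bench; origin at the middle of its underside
- dish: bystander: white ceramic dish, 90 mm across, 30 mm high, on the left of the bench; origin at the middle of its underside
- spatula: bystander: flat steel lab spatula, lying, 5 mm thick; origin under the middle of its 170 x 8 mm handle, x along the handle; an 18 mm wide blade reaches 110 mm out on +x. Lies beyond the caps

How it is judged:
At the end, for the whole second after the job is handed in: All three caps are at rest inside the tray, each whole cap behind the front ends of the side walls (its centre less than 52 mm from the tray's origin towards the mouth) and not on top of a wall; no bystander has moved more than 20 mm or tipped more than 0.3 rad (x of cap1_center in the frame of tray between -0.083 and 0.083 m and y of cap1_center in the frame of tray between -0.07 and 0.052 m and z of each of cap1_center, cap2_center, cap3_center in the frame of tray below 0.03 m and x of cap2_center in the frame of tray between -0.083 and 0.083 m and y of cap2_center in the frame of tray between -0.07 and 0.052 m and x of cap3_center in the frame of tray between -0.083 and 0.083 m and y of cap3_center in the frame of tray between -0.07 and 0.052 m and linear speed of each of cap1, cap2, cap3 below 0.02 m/s and distance of each of vial_center, weight_center, stopper_center, bottle, beaker, spatula, dish from where it was at the start of the episode below 0.02 m and angle between each of vial_center, weight_center, stopper_center, bottle, beaker, spatula, dish's own z axis and vertical below 0.3 rad); the robot touches nothing.
It fails at once if a cap is lifted off the surface (height (world z) of any of cap1_center, cap2_center, cap3_center above 0.032 m).
It fails at once if a bystander is shoved more than 20 mm (distance of any of vial_center, weight_center, stopper_center, bottle, beaker, spatula, dish from where it was at the start of the episode above 0.02 m).
It fails at once if a bystander is tipped (angle between any of vial_center, weight_center, stopper_center, bottle, beaker, spatula, dish's own z axis and vertical above 0.3 rad).
It also fails if it takes over 72 s, if anything falls off the work surface, if the arm or the gripper's body presses on something with over 40 N, if the wrist force passes 120 N, or if a joint passes its speed limit or range.

## Working session

There is one attempt and no reset: what is moved stays moved. The work goes in short steps, each a Python script; the robot and the scene stay as the last script left them, time stands still between calls to the robot, and variables do not carry over. Pictures are saved under pics/ and viewed, about 8 in all and at most 12, crops included, and the job is handed in when it is done.

```bash
mkdir -p pics; cat > h.py <<'E'
from workcell import manip
import numpy as np, cv2
def px2w(s,c,z):
    p=cv2.undistortPoints(np.array([[c]],float),np.array(s["intrinsics"],float),np.array(s["dist"],float))[0,0]
    R=np.array(s["rotation"]);
    if R.shape!=(3,3):
        from scipy.spatial.transform import Rotation as Ro; R=Ro.from_quat(R).as_matrix()
    d=R@np.array([p[0],p[1],1]); o=np.array(s["xyz"]); return o+d*(z-o[2])/d[2]
def save(s,n): cv2.imwrite(f"pics/{n}.png",s["frame"][:,:,::-1])
Z=dict(cap1_center=.008,vial_center=.021,weight_center=.023,stopper_center=.017,tray=0,bottle=0,beaker=0,dish=0,spatula=0)
E
python3 - <<'E'
from h import *
st=manip.sense();print(st["time_s"],st["eef_pos"],st["ee_rot"],st["opening"],manip.hold_point_z)
for cam in("top","side"):
    s=manip.snapshot(cam);save(s,cam+"0");print(cam,s["xyz"],s["rotation"])
    for t,z in Z.items():
        for r in manip.spot_point(cam,t)[:5]: print(t,round(r["score"],2),np.round(r["centre"],1),np.round(px2w(s,r["centre"],z),4))
print(manip.sense()["time_s"])
E
```

```text
0.0 [0.21710015 0.53183073 0.23778926] [ 1.92685097e-01  9.81260222e-01 -8.39639372e-04 -3.53326427e-04] 0.08817982233543814 0.0187
top [0.37541756 0.08519292 1.10573355] [ 0.70506867 -0.70351325  0.07483985 -0.04843839]
cap1_center 0.44 [292.6 256.7] [0.4347 0.1203 0.008 ]
vial_center 0.59 [351.3 253.1] [ 0.4424 -0.0144  0.021 ]
weight_center 0.62 [282.1 212. ] [0.5366 0.1451 0.023 ]
tray 0.85 [458.7 207.7] [ 0.5522 -0.2774  0.    ]
bottle 0.91 [179.1 225.1] [0.5076 0.3877 0.    ]
beaker 0.82 [194.2 282.6] [0.3746 0.3466 0.    ]
beaker 0.36 [458.6 207.8] [ 0.552  -0.2772  0.    ]
dish 0.9 [186.2 158.5] [0.6688 0.3792 0.    ]
dish 0.24 [279.5 213.9] [0.5355 0.1524 0.    ]
dish 0.2 [291.6 257.7] [0.4328 0.1229 0.    ]
spatula 0.79 [291.4 127.8] [0.7477 0.127  0.    ]
side [0.45577427 0.62638139 0.64049536] [-0.07050939  0.92123653 -0.38061114  0.03855948]
cap1_center 0.62 [363.6 254.5] [0.442 0.13  0.008]
vial_center 0.59 [366.3 202. ] [ 0.4465 -0.0135  0.021 ]
vial_center 0.28 [308.6 377.1] [0.5118 0.3977 0.021 ]
weight_center 0.6 [319.1 253.3] [0.5321 0.1519 0.023 ]
stopper_center 0.66 [327.7 209. ] [0.5324 0.0179 0.017 ]
stopper_center 0.38 [309.  378.7] [0.5111 0.3986 0.017 ]
tray 0.56 [333.8 139.2] [ 0.5548 -0.2807  0.    ]
bottle 0.65 [309.3 375.5] [0.513  0.3873 0.    ]
beaker 0.97 [392.8 362.5] [0.3777 0.3447 0.    ]
beaker 0.7 [325.  208.7] [0.5409 0.0012 0.    ]
dish 0.97 [224.1 355. ] [0.6636 0.3757 0.    ]
dish 0.22 [327.3 207.3] [ 0.5362 -0.0042  0.    ]
spatula 0.36 [395.8 361.3] [0.3727 0.3419 0.    ]
1.0
```

View pics/top0.png

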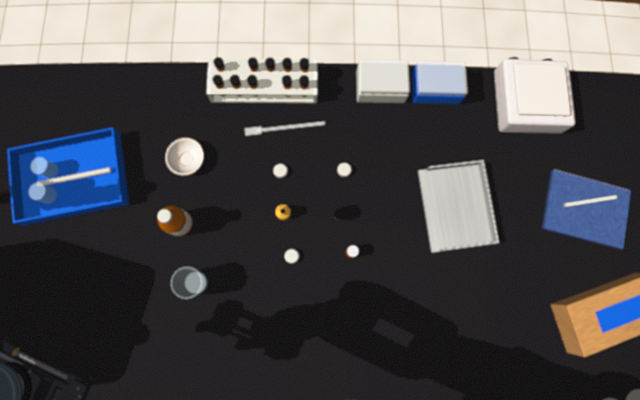

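View pics/side0.png

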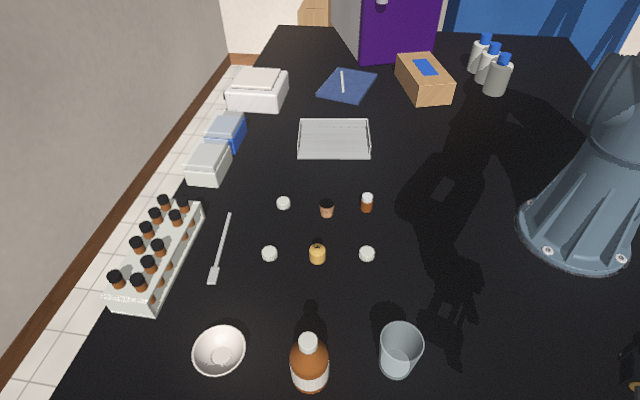

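The top view shows three white caps at about (280,170), (344,170) and (291,256). The vial is at (352,251), the weight at (283,212) and the stopper at (346,212). The tray's mouth faces left, from (418,170) to (432,251). The side view shows the same layout, and the top network missed two caps. Next I'll refine the positions with depth.

```bash
cat >> h.py <<'E'
def cloud(s):
    from scipy.spatial.transform import Rotation as Ro
    R=np.array(s["rotation"]); R=R if R.shape==(3,3) else Ro.from_quat(R).as_matrix()
    v,u=np.mgrid[:400,:640]; p=cv2.undistortPoints(np.stack([u,v],-1).reshape(-1,1,2).astype(float),np.array(s["intrinsics"],float),np.array(s["dist"],float))[:,0]
    d=s["depth"].reshape(-1,1); P=np.c_[p,np.ones(len(p))]*d@R.T+np.array(s["xyz"]); P[d[:,0]==0]=np.nan
    return P.reshape(400,640,3)
def caps(s):   # bright, unsaturated blobs on the bench, in the work area
    f=s["frame"].astype(int); m=((f.min(2)>130)&(f.max(2)-f.min(2)<60)).astype(np.uint8)
    n,_,st,c=cv2.connectedComponentsWithStats(m); out=[]
    for i in range(1,n):
        if 40<st[i,4]<600:
            w=px2w(s,c[i],.014)
            if .3<w[0]<.72 and -.4<w[1]<.25: out.append((np.round(w[:2],4),st[i,4],np.round(c[i],1)))
    return out
E
python3 - <<'E'
from h import *
for cam in("top","side"):
    s=manip.snapshot(cam);print(cam)
    for c in caps(s):print(c)
    P=cloud(s);x,y,z=P[...,0],P[...,1],P[...,2]
    b=(x>.4)&(x<.7)&(y>.05)&(y<.1);print("bench z",np.nanmedian(z[b]),np.nanstd(z[b]))
    m=((z>.009)&(z<.07)&(x>.38)&(x<.7)&(y>-.12)&(y<.22)).astype(np.uint8)
    n,l,st,_=cv2.connectedComponentsWithStats(m)
    for i in range(1,n):
        if st[i,4]>25:
            q=P[l==i];print(st[i,4],"mid",np.round((np.percentile(q,3,0)+np.percentile(q,97,0))/2,4)[:2],"ext",np.round(np.ptp(q,0)[:2],3),"top",round(q[:,2].max(),3))
    t=P[(z>.018)&(z<.036)&(x>.38)&(x<.72)&(y<-.14)&(y>-.42)]
    r=cv2.minAreaRect(t[:,:2].astype(np.float32));print("tray",r,np.round(cv2.boxPoints(r),3).tolist())
E
```

```text
top
(array([0.6418, 0.0012]), np.int32(147), array([343.6, 169. ]))
(array([0.638 , 0.1529]), np.int32(146), array([279.6, 170.1]))
(array([ 0.4485, -0.0177]), np.int32(115), array([352.5, 250.6]))
(array([0.4369, 0.124 ]), np.int32(159), array([290.9, 255.6]))
bench z -0.00048735793559206986 0.0021201593139023637
138 mid [6.417e-01 6.000e-04] ext [0.031 0.031] top 0.021
140 mid [0.638  0.1532] ext [0.031 0.031] top 0.02
157 mid [0.5368 0.1439] ext [0.032 0.031] top 0.037
122 mid [ 0.4458 -0.0139] ext [0.028 0.027] top 0.046
149 mid [0.4361 0.1237] ext [0.03  0.032] top 0.019
tray ((0.5563461184501648, -0.27916350960731506), (0.2020064890384674, 0.1378130465745926), 7.282285213470459) [[0.44699999690055847, -0.2240000069141388], [0.4650000035762787, -0.36000001430511475], [0.6650000214576721, -0.33500000834465027], [0.6480000019073486, -0.1979999989271164]]
side
(array([ 0.4461, -0.0372]), np.int32(106), array([366.9, 197.2]))
(array([0.6399, 0.0088]), np.int32(153), array([282.9, 202.5]))
(array([0.6363, 0.1596]), np.int32(207), array([269. , 253.1]))
(array([0.4368, 0.1307]), np.int32(208), array([366.3, 253.3]))
bench z -0.0014607882181438825 0.001113355972973054
184 mid [ 0.4467 -0.0101] ext [0.027 0.028] top 0.043
111 mid [0.6422 0.0044] ext [0.032 0.03 ] top 0.017
89 mid [0.5356 0.0269] ext [0.032 0.018] top 0.034
235 mid [0.5378 0.1485] ext [0.032 0.032] top 0.045
156 mid [0.6377 0.1561] ext [0.031 0.031] top 0.018
157 mid [0.4371 0.1276] ext [0.031 0.031] top 0.017
tray ((0.5567358136177063, -0.27813297510147095), (0.2005252242088318, 0.13697519898414612), 6.632657527923584) [[0.4490000009536743, -0.22200000286102295], [0.4650000035762787, -0.3580000102519989], [0.6639999747276306, -0.33500000834465027], [0.6480000019073486, -0.19900000095367432]]
```

```bash
cat >> h.py <<'E'
T0=np.array([.5565,-.2787]); YAW=np.deg2rad(7.)
def tw(x,y): c,s=np.cos(YAW),np.sin(YAW); return T0+[c*x-s*y,s*x+c*y]
def wt(p): c,s=np.cos(YAW),np.sin(YAW); d=np.array(p)[:2]-T0; return np.round([c*d[0]+s*d[1],-s*d[0]+c*d[1]],4)
ZT,ZH=.007,.13
def push(cap,target,feed=.09):
    cap,target=np.array(cap),np.array(target); d=target-cap; d/=np.linalg.norm(d)
    th=np.arctan2(-d[1],-d[0])/2; q=[np.cos(th),np.sin(th),0,0]   # tool x = -d, z down
    a=cap-d*.040; e=target-d*.025
    manip.movep([*a,ZH],q)
    if manip.move_linear([*a,ZT],feed=.12,threshold=8): print("touched on way down",manip.sense()["eef_pos"])
    else:
        print("stopped" if manip.move_linear([*e,ZT],feed=feed,threshold=15) else "reached",np.round(manip.sense()["eef_pos"],3))
    b=np.array(manip.sense()["eef_pos"])[:2]-d*.015
    manip.move_linear([*b,ZT],feed=.08); manip.move_linear([*b,ZH],feed=.2)
def look(n):
    for cam in("top","side"):
        s=manip.snapshot(cam); save(s,n+cam); print(cam,[(c[0],c[1],wt(c[0])) for c in caps(s)])
    print("t",manip.sense()["time_s"])
E
python3 - <<'E'
from h import *
manip.gripper_close(3)
th=np.pi/4
manip.movep([.62,.1,.24],[np.cos(th),np.sin(th),0,0])
print(manip.sense()["time_s"],manip.sense()["opening"])
push([.642,.002],tw(.050,0.0)); look("a")
E
```

```text
4.5167 0.0010476020258631574
reached [ 0.609 -0.248  0.007]
top [(array([0.6381, 0.153 ]), np.int32(147), array([0.1336, 0.4185])), (array([ 0.6524, -0.2331]), np.int32(48), array([0.1007, 0.0336])), (array([ 0.4485, -0.0177]), np.int32(115), array([-0.0754,  0.2722])), (array([0.437 , 0.1239]), np.int32(160), array([-0.0695,  0.4142]))]
side [(array([ 0.4461, -0.0372]), np.int32(106), array([-0.0801,  0.2532])), (array([0.6363, 0.1596]), np.int32(207), array([0.1326, 0.4253])), (array([0.4368, 0.1308]), np.int32(209), array([-0.0689,  0.421 ]))]
t 10.8667
```

View pics/aside.png

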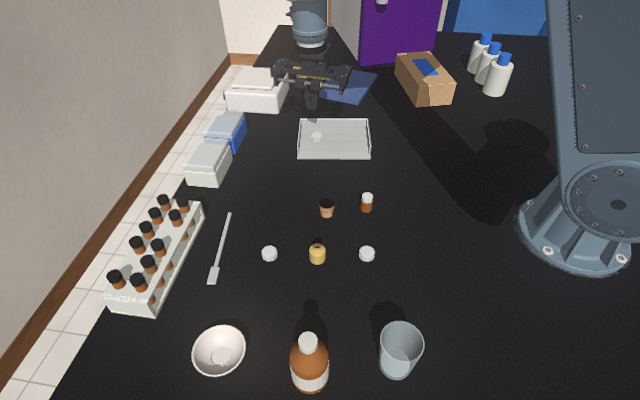

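The first cap is inside the tray at (317,137) and the bystanders haven't moved. Next is the far-row cap, then the first leg of the third cap through the gap between the vial and the stopper.

```bash
python3 - <<'E'
from h import *
push([.638,.1548],tw(-.002,0.01))
manip.movep([.45,.1,.14],[np.cos(np.pi/4),np.sin(np.pi/4),0,0])
push([.4368,.126],[.518,-.068],feed=.07)
manip.movep([.5,.12,.2],[np.cos(np.pi/4),np.sin(np.pi/4),0,0])
look("b")
E
```

```text
reached [ 0.558 -0.244  0.007]
reached [ 0.508 -0.045  0.007]
top [(array([ 0.5535, -0.2739]), np.int32(106), array([-0.0024,  0.0051])), (array([ 0.5155, -0.0695]), np.int32(131), array([-0.0152,  0.2126])), (array([ 0.4485, -0.0177]), np.int32(115), array([-0.0754,  0.2722])), (array([0.357 , 0.2248]), np.int32(69), array([-0.1367,  0.5241]))]
side [(array([ 0.6346, -0.309 ]), np.int32(51), array([ 0.0738, -0.0396])), (array([ 0.6183, -0.2276]), np.int32(200), array([0.0676, 0.0432])), (array([ 0.4596, -0.2199]), np.int32(93), array([-0.089 ,  0.0702])), (array([ 0.5155, -0.0591]), np.int32(119), array([-0.0139,  0.223 ])), (array([ 0.4462, -0.0371]), np.int32(105), array([-0.08  ,  0.2532]))]
t 27.9917
```

View pics/bside.png

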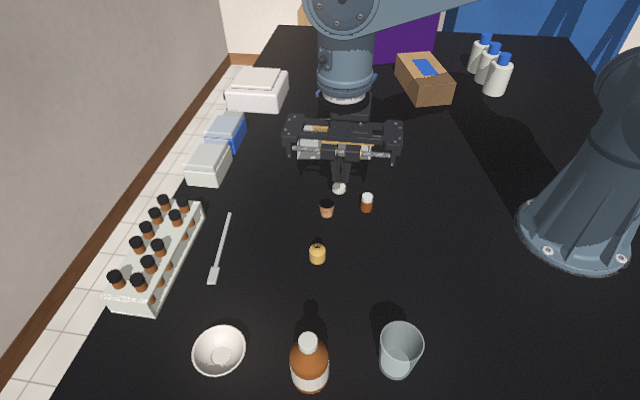

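View pics/btop.png

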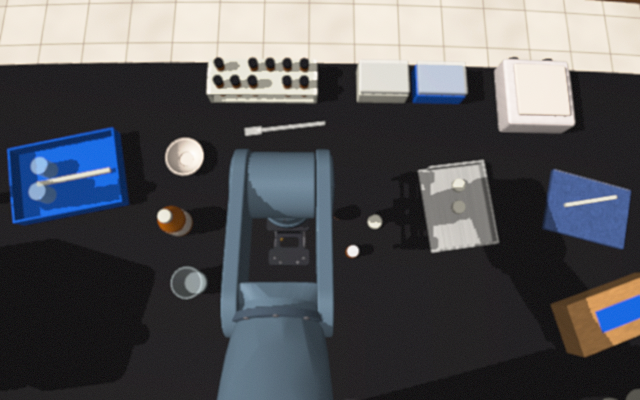

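Two caps are in the tray, at (459,184) and (459,207). The third is through the gap at (375,222), and the vial and stopper haven't moved. The final push comes next.

```bash
python3 - <<'E'
from h import *
push([.5155,-.067],tw(-.048,0.005))
manip.movep([.45,.15,.25],[np.cos(np.pi/4),np.sin(np.pi/4),0,0])
look("c")
s=manip.snapshot("top");P=cloud(s);p=P[(P[...,2]>.012)&(P[...,2]<.026)]
t=np.array([wt(a) for a in p[:,:2]]) ;k=(abs(t[:,0])<.085)&(t[:,1]>-.058)&(t[:,1]<.1);t=t[k]
_,l,c=cv2.kmeans(t.astype(np.float32),3,None,(3,50,1e-4),5,2)
for i in range(3):print(c[i],(l==i).sum(),t[l[:,0]==i].min(0),t[l[:,0]==i].max(0))
for n in("vial_center","weight_center","bottle","beaker","dish","spatula","stopper_center"):
    for r in manip.spot_point("top",n)[:1]:print(n,px2w(s,r["centre"],Z[n]).round(3))
print(manip.sense()["time_s"])
E
```

```text
reached [ 0.509 -0.254  0.007]
top [(array([ 0.5493, -0.1938]), np.int32(58), array([0.0032, 0.0851])), (array([ 0.5082, -0.2847]), np.int32(108), array([-0.0487, -0.0001])), (array([ 0.467 , -0.2766]), np.int32(389), array([-0.0886,  0.013 ])), (array([ 0.4485, -0.0177]), np.int32(115), array([-0.0754,  0.2722]))]
side [(array([ 0.5608, -0.2947]), np.int32(135), array([ 0.0023, -0.0164])), (array([ 0.4462, -0.0371]), np.int32(105), array([-0.08  ,  0.2532]))]
t 35.275
[ 0.04861112 -0.0009363 ] 135 [ 0.0335 -0.0175] [0.0637 0.0132]
[-0.04980885  0.0037966 ] 147 [-0.0652 -0.0129] [-0.0338  0.0197]
[-0.0033529   0.00843768] 138 [-0.0194 -0.009 ] [0.0131 0.0237]
vial_center [ 0.443 -0.024  0.021]
bottle [0.507 0.39  0.   ]
beaker [0.368 0.347 0.   ]
spatula [0.753 0.134 0.   ]
35.675
```

View pics/ctop.png

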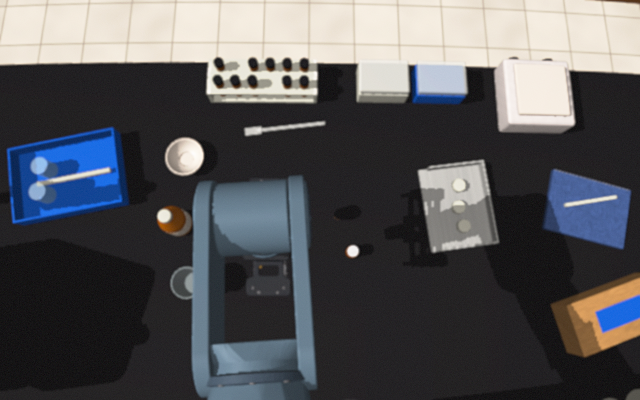

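View pics/cside.png

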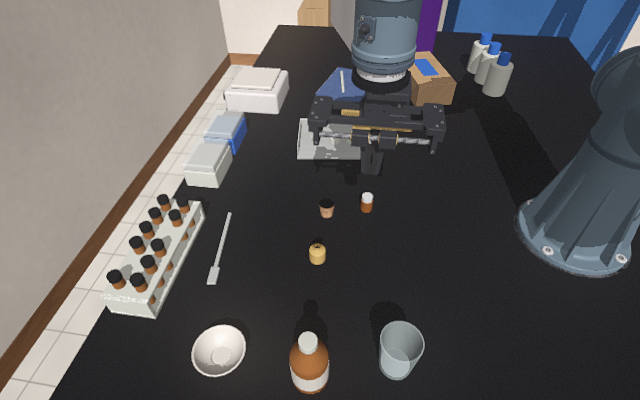

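The top view shows all three caps in the tray at (460,185), (459,206) and (464,226). Depth puts them flat and well within the limits. The bystanders are at the same pixels as at the start, and the arm is clear of everything.

```bash
python3 -c "
from workcell import manip
manip.hold(.5); print(manip.sense()['ft_force'],manip.sense()['eef_pos']); manip.finish_job()"
```

```text
[-0.94095943  0.13305006 -0.32533365] [0.44999401 0.15002707 0.25000449]
the job is handed in; nothing more can be done
```

I pushed all three caps into the tray with the shut fingertips and handed the job in at about 36 s of the 72 s allowed. Nothing was gripped or lifted. The third cap went between the vial and the stopper, then straight into the tray.

**Caps:** the last depth check put them at about (49, −1), (−3, 8) and (−50, 4) mm in the tray frame, lying flat and well inside the limits.

**Bystanders:** in the final pictures they all sit at the same pixels as at the start, apart from those the arm partly hid. The arm stood clear, with the fingertips 0.25 m up and under 1 N on the tool.

**Checks that failed or disagreed:**
- **Vial:** the last top-camera network reading was about 10 mm off the first one. The vial's white cap gave the same position before and after in both cameras, so I took the reading as network noise.
- **Not reported:** in that last top-camera check the network returned nothing for the stopper, weight or dish, so I checked those three only by eye in the pictures.
- **Brightness detector:** at the end it mistook bright patches of the tray for caps, so I went by the depth check for the caps.

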